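# Set all microscope stages right-handed

## Task

Three microscope stages stand on the bench, each with an L-shaped slide-holder arm that flips over like a page. Seen from a stage's own front (the edge with the yellow sticker), the arm should lie on the right: flip over every arm that lies on the left, until it lies fully down on the right, and leave an arm that is already on the right as it is. Do not disturb the eyepiece and the objective standing on the bench.

Things in the scene. Friction and masses are not known exactly. Their poses are not given: they have to be found in the camera images.
- stage_a: Microscope stage a (all alike), fixed: black plate 110 (its x) by 130 mm (its y), top 32 mm above the bench. Origin: centre of its underside, at bench level. FRONT is the -x edge, with a yellow sticker at its middle; a round black knob sticks out of the rear. Seen from the front, left is +y, right is -y. Hinge lugs, 56 mm high, stand at y = 0, x = +11 to +49 mm.
- holder_a (a joint): Hinge (rad) of the L-shaped metal holder arm of stage a; axis along the stage's x at y = 0, 50 mm above the bench. 0 = arm level over the left half (+y), pi/2 = upright, 3.14 = level over the right half (-y); stops at 0 and 3.14. Light friction hinge (0.04 N m, arm 60 g): the arm stays where it is left. At the start it may stand up to 0.2 rad above level.
- rod_a (a point): Pinch point of holder arm a: on the axis of the L's round rod, 10 mm diameter, parallel to the hinge, at stage x = -12 mm, 58 mm from the hinge axis: stage (y, z) = (58 cos q, 50 + 58 sin q) mm. The rod is free from x = -40 to +20 mm; at x = 24 to 36 a flat bar joins it to the hinge. Pinch it from above across its diameter, carry it over in a half circle; it may turn between the fingers.
- stage_b: Microscope stage b (all alike), fixed: black plate 110 (its x) by 130 mm (its y), top 32 mm above the bench. Origin: centre of its underside, at bench level. FRONT is the -x edge, with a yellow sticker at its middle; a round black knob sticks out of the rear. Seen from the front, left is +y, right is -y. Hinge lugs, 56 mm high, stand at y = 0, x = +11 to +49 mm.
- holder_b (a joint): Hinge (rad) of the L-shaped metal holder arm of stage b; axis along the stage's x at y = 0, 50 mm above the bench. 0 = arm level over the left half (+y), pi/2 = upright, 3.14 = level over the right half (-y); stops at 0 and 3.14. Light friction hinge (0.04 N m, arm 60 g): the arm stays where it is left. At the start it may stand up to 0.2 rad above level.
- rod_b (a point): Pinch point of holder arm b: on the axis of the L's round rod, 10 mm diameter, parallel to the hinge, at stage x = -12 mm, 58 mm from the hinge axis: stage (y, z) = (58 cos q, 50 + 58 sin q) mm. The rod is free from x = -40 to +20 mm; at x = 24 to 36 a flat bar joins it to the hinge. Pinch it from above across its diameter, carry it over in a half circle; it may turn between the fingers.
- stage_c: Microscope stage c (all alike), fixed: black plate 110 (its x) by 130 mm (its y), top 32 mm above the bench. Origin: centre of its underside, at bench level. FRONT is the -x edge, with a yellow sticker at its middle; a round black knob sticks out of the rear. Seen from the front, left is +y, right is -y. Hinge lugs, 56 mm high, stand at y = 0, x = +11 to +49 mm.
- holder_c (a joint): Hinge (rad) of the L-shaped metal holder arm of stage c; axis along the stage's x at y = 0, 50 mm above the bench. 0 = arm level over the left half (+y), pi/2 = upright, 3.14 = level over the right half (-y); stops at 0 and 3.14. Light friction hinge (0.04 N m, arm 60 g): the arm stays where it is left. At the start it may stand up to 0.2 rad above level.
- rod_c (a point): Pinch point of holder arm c: on the axis of the L's round rod, 10 mm diameter, parallel to the hinge, at stage x = -12 mm, 58 mm from the hinge axis: stage (y, z) = (58 cos q, 50 + 58 sin q) mm. The rod is free from x = -40 to +20 mm; at x = 24 to 36 a flat bar joins it to the hinge. Pinch it from above across its diameter, carry it over in a half circle; it may turn between the fingers.
- eyepiece: Loose black eyepiece, 34 mm diameter, 52 mm tall, standing upright on the bench near the robot; origin at the centre of its underside. To be left alone.
- objective: Loose brass objective, 24 mm diameter, 40 mm tall, standing upright on the bench beyond the stages; origin at the centre of its underside. To be left alone.
Not all that is in view belongs to the job. What is shaped like the stage_a but brown is not meant. Leave any red look-alike of the stage_b alone.

How it is judged:
At the end, for the whole second after the job is handed in: All three arms lie on the right of their stages, seen from the stage's front, within 11 degrees (0.19 rad) of fully down, and at rest (value of joint each of holder_a, holder_b, holder_c above 2.95 rad and velocity of joint holder_a between -0.2 and 0.2 rad/s and velocity of joint holder_b between -0.2 and 0.2 rad/s and velocity of joint holder_c between -0.2 and 0.2 rad/s); the robot touches nothing.
It fails at once if the arm that was right-handed from the start is lifted (more than 17 degrees) (value of joint holder_c below 2.84 rad).
It fails at once if the eyepiece is shifted by more than 20 mm or tipped over (distance of eyepiece from where it was at the start of the episode above 0.02 m or angle between eyepiece's own z axis and vertical above 0.5 rad).
It fails at once if the objective is shifted by more than 20 mm or tipped over (distance of objective from where it was at the start of the episode above 0.02 m or angle between objective's own z axis and vertical above 0.5 rad).
It also fails if it takes over 61 s, if anything falls off the work surface, if the arm or the gripper's body presses on something with over 40 N, if the wrist force passes 120 N, or if a joint passes its speed limit or range.

## Robot

A 7-joint arm with a two-finger parallel gripper is mounted at the origin on the work surface. World frame = base frame: x ahead of the robot, y to its left, z up, the work surface at z = 0. Lengths are in m, angles in rad, forces in N, time in s.
With the tool pointing down it reaches from about 0.425 to 0.825 m from the base axis. Payload 3.6 kg.
Tool frame: the origin (TCP) lies where the fingers leave the gripper's body, on its centre line; the fingertips stand 73 mm ahead of it and the grasp point (between the pads) lies 54 mm ahead of it; x points along the fingers, y is the direction in which the jaws open and shut, and the axes are right-handed (so a half turn about x gives the same grasp; the last joint's range is limited). The gripper opens to 85 mm and grips with 20 to 120 N. Pads are 22 mm wide; open, the fingers measure 114 mm over their backs; the gripper's body (76 mm by 85 mm) begins 54 mm behind the grasp point. The pads swing forward as they close: fully open they stand 13 mm farther back than shut.
Start: joints at [-1.298, 0.615, -0.013, 1.423, 0.008, 1.103, -0.04], TCP at [0.191, 0.621, 0.304] pointing down, gripper open.
Joint ranges: [-3.12, 3.12], [-0.3, 2.06], [-1.34, 1.32], [0.26, 2.42], [-1.36, 4.5], [0.01, 1.98], [-2.84, 2.84]. Speed limits (rad/s): [2.79, 2.79, 3.14, 3.14, 3.14, 3.14, 3.14].

## Interface

Orientations are given as a unit quaternion [x, y, z, w].
In Python, from station import arm, snapshot, camera_info, ticket gives the robot as it stands. Calls block until the motion is done:
- arm.movep(position, orientation): joint-space move of the TCP to a pose.
- arm.line_to(position, velocity=0.15, ori=None): straight line of the TCP; ori=None keeps the orientation; velocity is the mean speed in m/s.
- arm.move_j(angles): joint-space move.
- arm.move_gripper(opening, effort=None): opening from 0.0 (shut) to 1.0 (fully open); effort is the grip in N (None keeps the last); returns when the fingers have stopped.
- arm.pause(seconds).
- arm.ik(position, orientation): joint angles nearest the present ones, or None.
- snapshot(name): name is "side" or "top" or "wrist"; returns the picture (480x640x3 uint8, blue, green, red); there is no depth.
- camera_info(name): a dict with "fx", "fy", "cx", "cy" (pixels), "R" (3x3) and "t" (3): a world point X has camera coordinates R X + t; the wrist camera has in their place "T_tool_cam" (4x4, takes a point from camera to tool coordinates, whose origin is the TCP and whose axes are the tool frame's). Camera axes: x right, y down, z forward; pixel columns grow to the right and rows downward; lengths in m; the calibration is good to about 2 mm. The wrist camera is an equidistant fisheye: a pixel r from the principal point sees the ray r / f radians off the axis. A picture is of the moment at which its call begins: read the wrist's pose just before it. camera_info takes no time and is no camera call.
A pose or a line that the arm cannot do raises arm.MotionError and nothing moves.
- ticket.finish_job(): hands the job in, once; it reports no verdict.
Readings, each from a call of its own:
- arm.read_time(): time.
- arm.read_joint_positions(): joint angles.
- arm.read_dq(): joint speeds.
- arm.read_effort(): joint torques, N m.
- arm.read_tool_pos(): TCP position.
- arm.read_eef_rot(): TCP orientation.
- arm.read_ft_force(): force on the tool from outside, world axes, zero at the start.
- arm.read_wrist_torque(): the same for the moment, N m.
- arm.read_opening(): opening from 0.0 (shut) to 1.0 (fully open).
Only numpy, scipy, OpenCV 4.12 (cv2) and the standard library are available. Lean on these libraries where they do the work, as an engineer would, in place of code of your own. Each camera call takes 0.05 s, during which the arm holds its last target.

## Working session

There is one attempt and no reset: what is moved stays moved. The work goes in short steps, each a Python script; the robot and the scene stay as the last script left them, time stands still between calls to the robot, and variables do not carry over. Pictures are saved under pics/ and viewed, and the job is handed in when it is done.

```bash
mkdir -p pics; ls
python3 - <<'E'
from station import arm, snapshot, camera_info
import cv2
for n in ("top","side","wrist"):
    cv2.imwrite(f"pics/{n}0.png",snapshot(n)); print(n,camera_info(n))
print(arm.read_time(),arm.read_eef_rot())
E
```

```text
pics
top {'fx': 603.8484043054157, 'fy': 603.8484043054157, 'cx': 312.28945093596445, 'cy': 246.9129904225307, 'R': array([[ 0.02919643, -0.99953742,  0.00851509],
       [-0.99697447, -0.02973339, -0.0718181 ],
       [ 0.07203806, -0.00639249, -0.9973814 ]]), 't': array([0.03649601, 0.57705266, 1.53063168])}
side {'fx': 488.3035658732622, 'fy': 488.3035658732622, 'cx': 311.67804158441504, 'cy': 236.65040394433657, 'R': array([[ 0.96216077, -0.2724345 ,  0.00510916],
       [-0.19285985, -0.69413216, -0.69353127],
       [ 0.19248828,  0.66630323, -0.7204084 ]]), 't': array([-0.52996696,  0.20371431,  0.82109189])}
wrist {'fx': 371.64829954431775, 'fy': 371.64829954431775, 'cx': 318.11867880717085, 'cy': 240.64147389230675, 'T_tool_cam': array([[-6.80171873e-04, -3.07328751e-01,  9.51603161e-01,
        -7.13741874e-02],
       [ 9.99999143e-01, -1.27370189e-03,  3.03410172e-04,
         5.49935849e-05],
       [ 1.11881208e-03,  9.51602552e-01,  3.07329354e-01,
        -7.91256070e-02],
       [ 0.00000000e+00,  0.00000000e+00,  0.00000000e+00,
         1.00000000e+00]])}
0.15 [ 0.10452646  0.69932714 -0.10590905  0.69914165]
```

View pics/top0.png

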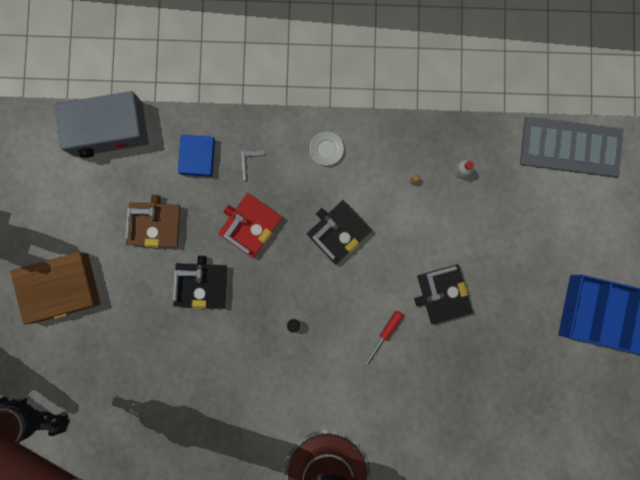

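View pics/side0.png

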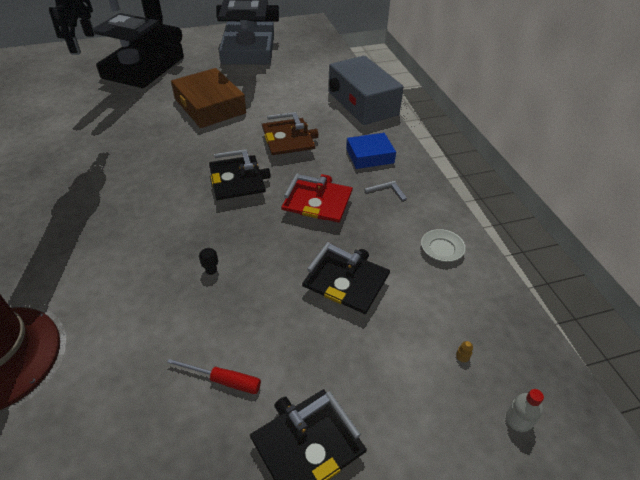

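Run:
```python
import cv2,numpy as np
im=cv2.imread("pics/top0.png")
a=cv2.resize(im[245:325,155:245],(0,0),fx=8,fy=8,interpolation=cv2.INTER_CUBIC)[:,:720]
b=cv2.resize(im[190:275,295:385],(0,0),fx=8,fy=8,interpolation=cv2.INTER_CUBIC)
cv2.imwrite("pics/a1.png",cv2.convertScaleAbs(a[:600],alpha=2));cv2.imwrite("pics/b1.png",cv2.convertScaleAbs(b,alpha=2)[:600])
```

```text
(no output)
```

View pics/a1.png

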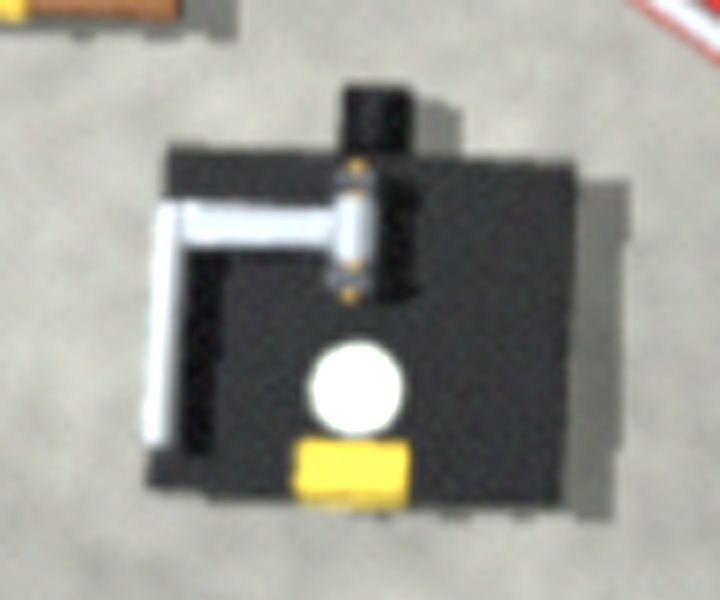

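View pics/b1.png

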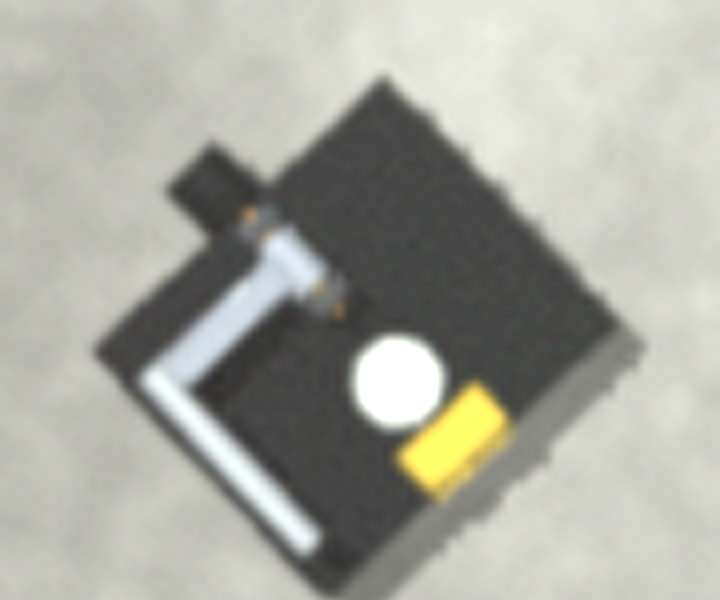

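```bash
cat > h.py <<'E'
import numpy as np
from scipy.optimize import least_squares
from scipy.spatial.transform import Rotation as Ro
from station import arm, snapshot, camera_info
def proj(n,X,pose=None):
    c=camera_info(n); p=np.asarray(X)@c["R"].T+c["t"]
    return np.c_[c["fx"]*p[:,0]/p[:,2]+c["cx"],c["fy"]*p[:,1]/p[:,2]+c["cy"]]
def projw(X,tp,tq):
    c=camera_info("wrist"); T=np.eye(4);T[:3,:3]=Ro.from_quat(tq).as_matrix();T[:3,3]=tp
    M=np.linalg.inv(T@c["T_tool_cam"]); p=np.asarray(X)@M[:3,:3].T+M[:3,3]
    th=np.arctan2(np.hypot(p[:,0],p[:,1]),p[:,2]); ph=np.arctan2(p[:,1],p[:,0])
    return np.c_[c["cx"]+c["fx"]*th*np.cos(ph),c["cy"]+c["fy"]*th*np.sin(ph)]
def world(pose,L):
    x,y,w=pose; L=np.atleast_2d(L); c,s=np.cos(w),np.sin(w)
    return np.c_[x+c*L[:,0]-s*L[:,1],y+s*L[:,0]+c*L[:,1],L[:,2]]
C=np.array([[.055,.065,.032],[.055,-.065,.032],[-.055,-.065,.032],[-.055,.065,.032]]) # RL RR FR FL
def rod(q,x=-.012): return [x,.058*np.cos(q),.05+.058*np.sin(q)]
E
python3 - <<'E'
from h import *
A=np.array([[166,147],[576,160],[560,505],[148,488]])/8-.44+[155,245]
B=np.array([[97,350],[384,77],[618,325],[335,597]])/8-.44+[295,190]
for n,P,g in(("a",A,[.5,.3,0]),("b",B,[.6,0,.8])):
    r=least_squares(lambda v:(proj("top",world(v,C))-P).ravel(),g); print(n,r.x,np.degrees(r.x[2]),r.fun.round(2))
    for q in(0,.1,.2): print(q,proj("side",world(r.x,[rod(q,-.04),rod(q,.036)])).round(1).tolist(),proj("top",world(r.x,[rod(q,-.04),rod(q,.036)])).round(1).tolist())
print(np.array([[158,443],[172,203]])/8-.44+[155,245],np.array([[308,545],[155,375]])/8-.44+[295,190])
E
python3 - <<'E'
import cv2
im=cv2.imread("pics/side0.png")
for n,(x,y) in dict(a=(200,140),b=(295,235)).items():
    cv2.imwrite(f"pics/s{n}1.png",cv2.convertScaleAbs(cv2.resize(im[y:y+75,x:x+100],(0,0),fx=8,fy=8,interpolation=cv2.INTER_CUBIC),alpha=1.6))
E
```

```text
a [ 0.46934848  0.33551072 -0.00703947] -0.403332179028944 [ 0.05 -0.42 -0.02 -0.17 -0.04  0.16  0.01  0.42]
0 [[215.1, 155.8], [247.6, 150.7]] [[174.6, 300.2], [176.2, 269.9]]
0.1 [[214.8, 153.8], [247.4, 148.7]] [[174.2, 300.3], [175.8, 269.8]]
0.2 [[214.5, 152.0], [247.2, 146.9]] [[174.0, 300.3], [175.7, 269.7]]
b [ 0.61606546 -0.01451519  0.79080393] 45.309727798064834 [-0.56  0.28  0.27 -0.39  0.8  -0.48 -0.5   0.57]
0 [[310.0, 272.4], [329.2, 245.7]] [[334.2, 258.2], [313.3, 236.4]]
0.1 [[310.1, 270.4], [329.5, 243.7]] [[334.3, 258.0], [313.4, 236.2]]
0.2 [[310.5, 268.6], [330.0, 241.8]] [[334.7, 257.7], [313.7, 235.7]]
[[174.31  299.935]
 [176.06  269.935]] [[333.06  257.685]
 [313.935 236.435]]
```

View pics/sa1.png

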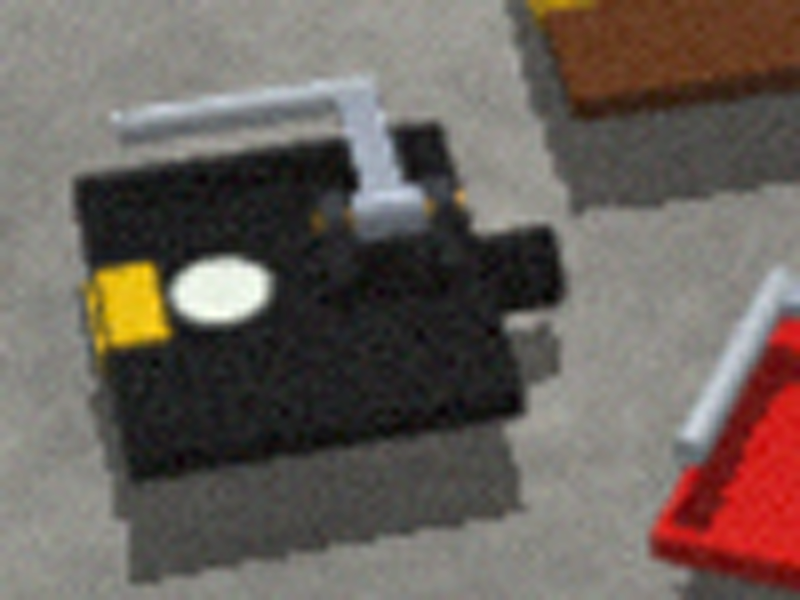

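View pics/sb1.png

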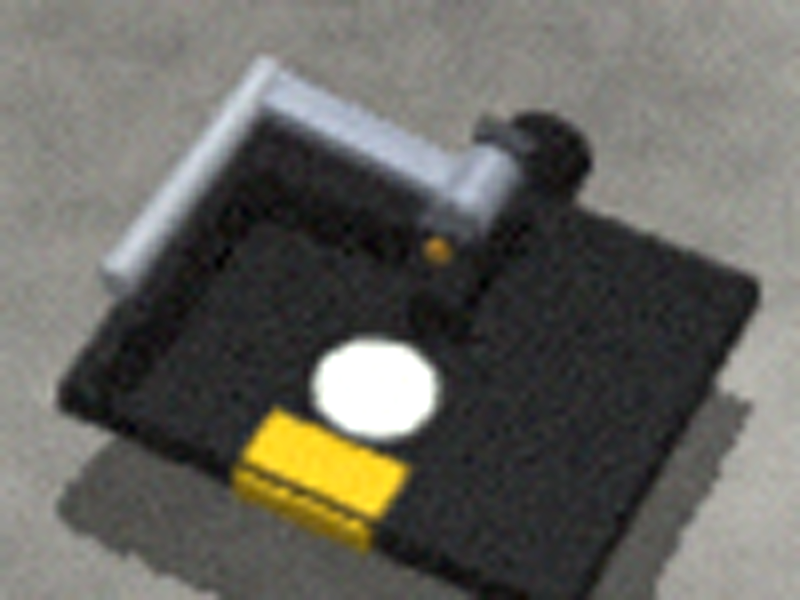

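Run:
```python
from h import *
o=-.44
TA=np.array([[166,147],[576,160],[560,505],[148,488],[158,443]])/8+o+[155,245]
TB=np.array([[97,350],[384,77],[618,325],[335,597],[311,549]])/8+o+[295,190]
SA=np.array([[440,125],[522,412],[135,480],[78,180],[120,124]])/8+o+[200,140]
SB=np.array([[757,283],[60,395],[115,278]])/8+o+[295,235]
def f(v,T,S,sel):
    X=np.r_[world(v[:3],C),world(v[:3],[rod(v[3],-.04)])]
    # small per-camera shift (calibration ~2mm)
    return np.r_[(proj("top",X)+v[4:6]-T).ravel(),(proj("side",X[sel])+v[6:8]-S).ravel(),v[4:]]
for n,T,S,sel,g in(("a",TA,SA,[0,1,2,3,4],[.47,.335,0,.1]),("b",TB,SB,[1,3,4],[.616,-.0145,.79,.1])):
    r=least_squares(f,g+[0]*4,args=(T,S,sel)); print(n,r.x.round(4),r.fun.round(1))
# reachability
for n,v,in(("a",[.4693,.3355,-.007]),("b",[.616,-.0145,.791])):
    for fl in(0,np.pi):
        for q in(0,.8,1.6,2.4,3.1):
            X=world(v,rod(q))[0]+[0,0,.06]
            th=v[2]+fl
            R=np.c_[[0,0,-1],[-np.sin(th),np.cos(th),0],np.cross([0,0,-1],[-np.sin(th),np.cos(th),0])]
            s=arm.ik(X,Ro.from_matrix(R).as_quat()); print(n,round(fl,1),q,X.round(3),None if s is None else np.round(s,2))
```

```text
a [ 0.468   0.3334 -0.0144  0.1091 -0.6533 -0.5064 -0.2681  0.9629] [ 0.4 -0.5  0.3  0.1 -0.   0.4  0.   0.3 -0.1  0.3  0.6  0.4  1.1 -1.
 -0.5 -1.1 -0.5  0.7 -0.4  0.1 -0.7 -0.5 -0.3  1. ]
b [ 0.6142 -0.0144  0.7906  0.1778 -0.1444 -0.543  -0.3698  0.4639] [-0.8  0.5  0.1 -0.2  0.6 -0.3 -0.7  0.8  1.  -0.2  1.1 -0.2 -0.8 -0.5
  0.1  0.3 -0.1 -0.5 -0.4  0.5]
a 0 0 [0.458 0.394 0.11 ] [-0.7   0.78 -0.07  1.74  0.08  0.62  0.74]
a 0 0.8 [0.458 0.376 0.152] [-0.68  0.71 -0.07  1.75  0.08  0.69  0.77]
a 0 1.6 [0.457 0.334 0.168] [-0.62  0.65 -0.08  1.82  0.07  0.67  0.82]
a 0 2.4 [0.457 0.293 0.149] [-0.56  0.66 -0.07  1.89  0.08  0.59  0.88]
a 0 3.1 [0.457 0.278 0.112] [-0.54  0.71 -0.07  1.94  0.1   0.5   0.88]
a 3.1 0 [0.458 0.394 0.11 ] [-1.09  0.86  0.58  1.75 -0.67  0.74 -1.73]
a 3.1 0.8 [0.458 0.376 0.152] [-1.09  0.79  0.62  1.77 -0.62  0.79 -1.73]
a 3.1 1.6 [0.457 0.334 0.168] [-1.05  0.74  0.63  1.83 -0.6   0.77 -1.68]
a 3.1 2.4 [0.457 0.293 0.149] [-0.97  0.73  0.58  1.91 -0.61  0.69 -1.6 ]
a 3.1 3.1 [0.457 0.278 0.112] [-0.91  0.77  0.51  1.95 -0.65  0.59 -1.54]
b 0 0 [0.566 0.018 0.11 ] [ 0.1   0.76 -0.26  1.84  0.33  0.58  1.99]
b 0 0.8 [0.579 0.005 0.152] [ 0.1   0.7  -0.24  1.79  0.24  0.68  2.09]
b 0 1.6 [ 0.609 -0.024  0.168] [ 0.13  0.71 -0.21  1.69  0.2   0.76  2.19]
b 0 2.4 [ 0.638 -0.053  0.149] [ 0.18  0.78 -0.23  1.6   0.23  0.78  2.22]
b 0 3.1 [ 0.649 -0.064  0.112] [ 0.21  0.85 -0.26  1.59  0.29  0.75  2.18]
b 3.1 0 [0.566 0.018 0.11 ] [-0.34  0.79  0.44  1.86 -0.54  0.62 -0.34]
b 3.1 0.8 [0.579 0.005 0.152] [-0.35  0.74  0.49  1.8  -0.5   0.72 -0.36]
b 3.1 1.6 [ 0.609 -0.024  0.168] [-0.3   0.76  0.52  1.7  -0.49  0.81 -0.34]
b 3.1 2.4 [ 0.638 -0.053  0.149] [-0.24  0.82  0.51  1.62 -0.5   0.83 -0.3 ]
b 3.1 3.1 [ 0.649 -0.064  0.112] [-0.2   0.88  0.47  1.6  -0.52  0.79 -0.28]
```

```bash
cat >> h.py <<'E'
def quat(th):
    y=[-np.sin(th),np.cos(th),0]; return Ro.from_matrix(np.c_[[0,0,-1],y,np.cross([0,0,-1],y)]).as_quat()
E
python3 - <<'E'
from h import *
import cv2
v=[.469,.3345,-.010]
X=world(v,rod(0.1))[0]
arm.movep([X[0],X[1],.26],quat(v[2])); 
p,q=arm.read_tool_pos(),arm.read_eef_rot()
im=snapshot("wrist");cv2.imwrite("pics/w1.png",im);print(arm.read_time(),repr(p),repr(q))
arm.move_gripper(.5); print(arm.read_time(),arm.read_ft_force())
E
```

```text
1.5333 array([0.45637091, 0.39408883, 0.26019918]) array([ 0.00318987,  0.70733054, -0.00201626,  0.70687288])
2.025 [0.27080404 0.37542889 0.40288288]
```

View pics/w1.png

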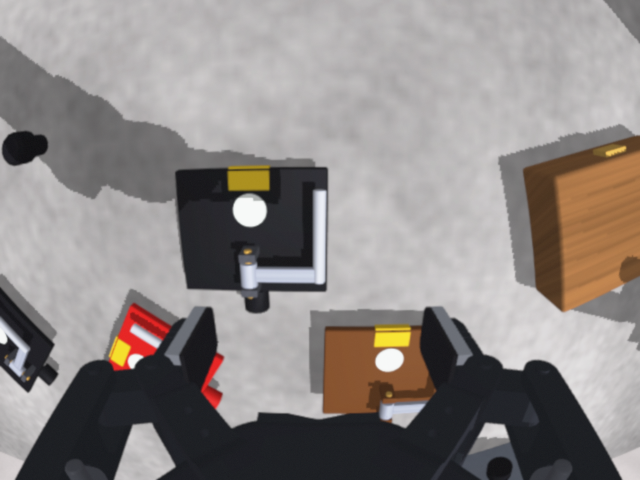

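Run:
```python
import cv2
im=cv2.imread("pics/w1.png")
cv2.imwrite("pics/w1c.png",cv2.convertScaleAbs(cv2.resize(im[155:305,170:340],(0,0),fx=4,fy=4,interpolation=cv2.INTER_CUBIC),alpha=2))
```

```text
(no output)
```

View pics/w1c.png

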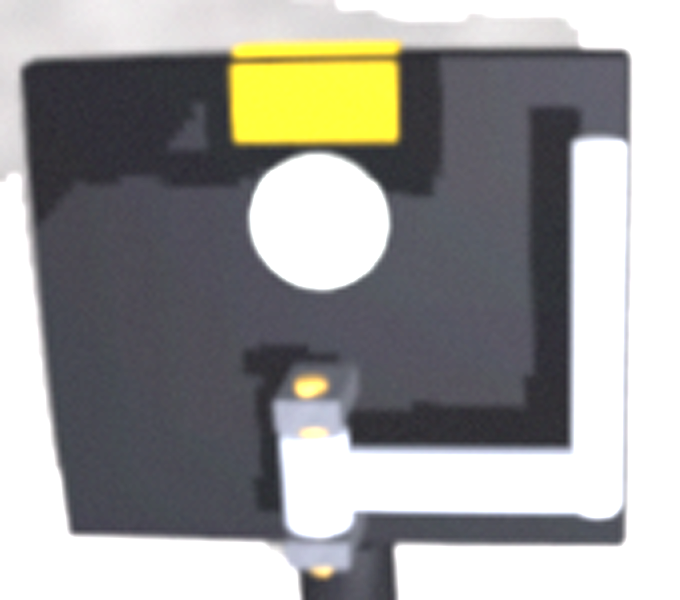

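Run:
```python
from h import *
p=[0.45637091, 0.39408883, 0.26019918];q=[ 0.00318987,  0.70733054, -0.00201626,  0.70687288]
P=np.array([[624,543],[70,533],[30,73],[628,61],[600,140]])/4-.4+[170,155]
for qq in(.05,.1,.15):
    f=lambda v:(projw(np.r_[world(v,C),world(v,[rod(qq,-.04)])],p,q)-P).ravel()
    r=least_squares(f,[.469,.3345,-.01]);print(r.x,r.fun.round(2))
print(projw(world([.469,.3345,-.01],C),p,q).round(1).tolist())
```

```text
[ 0.46654265  0.3375534  -0.01290379] [ 1.11  1.84 -0.45  1.77 -2.68 -1.93  1.63 -1.92 -0.08  1.02]
[ 0.46641485  0.33761908 -0.01224003] [ 1.22  1.67 -0.36  1.69 -2.66 -2.03  1.67 -2.13 -0.29  1.48]
[ 0.46628051  0.33772341 -0.01175627] [ 1.37  1.5  -0.25  1.59 -2.58 -2.16  1.76 -2.33 -0.65  1.95]
[[323.5, 294.5], [184.2, 292.1], [171.2, 174.2], [324.3, 170.7]]
```

Run:
```python
from h import *
import cv2
v=[.468,.3357,-.010]
X=world(v,rod(0.08))[0]
Q=quat(v[2])
arm.line_to([X[0],X[1],.111],velocity=.15,ori=Q); print(arm.read_time(),arm.read_ft_force().round(2),arm.read_tool_pos())
arm.move_gripper(0,20); print(arm.read_time(),arm.read_ft_force().round(2),arm.read_opening(),arm.read_tool_pos())
p=arm.read_tool_pos();im=snapshot("wrist");cv2.imwrite("pics/w2.png",im)
```

```text
3.1667 [ 0.73 -0.56  1.14] [0.45712965 0.39411395 0.1119777 ]
3.5583 [0.53 1.31 0.54] 0.104348954431177 [0.45687993 0.39483431 0.11176   ]
```

View pics/w2.png

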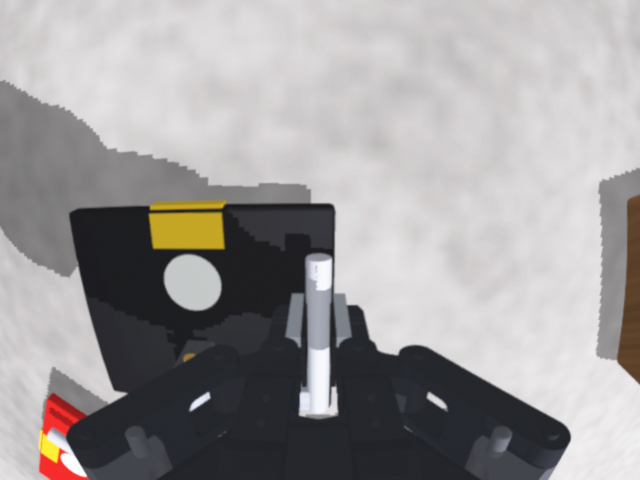

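```bash
cat >> h.py <<'E'
def arc(v,q0,q1,n,off,x=-.012,vel=.1,Q=None):
    for q in np.linspace(q0,q1,n+1)[1:]:
        X=world(v,rod(q,x))[0]+[0,0,off]
        arm.line_to(X,velocity=vel,ori=Q); f=arm.read_ft_force()
        print(round(q,2),round(arm.read_time(),2),np.round(f,1),round(arm.read_opening(),3))
        if np.linalg.norm(f)>35: print("STOP");return False
    return True
E
python3 - <<'E'
from h import *
v=[.468,.3364,-.010]
arc(v,.08,1.3,7,.0572,Q=quat(v[2]))
import cv2
cv2.imwrite("pics/w3.png",snapshot("wrist"))
E
```

```text
0.25 3.87 [ 0.9  4.2 -1.2] 0.11
0.43 4.12 [0.6 6.3 2.6] 0.105
0.6 4.37 [0.7 6.7 2.3] 0.108
0.78 4.62 [-0.1  7.4  4.3] 0.104
0.95 4.87 [-0.4  8.8  7.8] 0.106
1.13 5.12 [-2.1  9.5 12.4] 0.108
1.3 5.37 [-3.5  8.5 18.2] 0.105
```

View pics/w3.png

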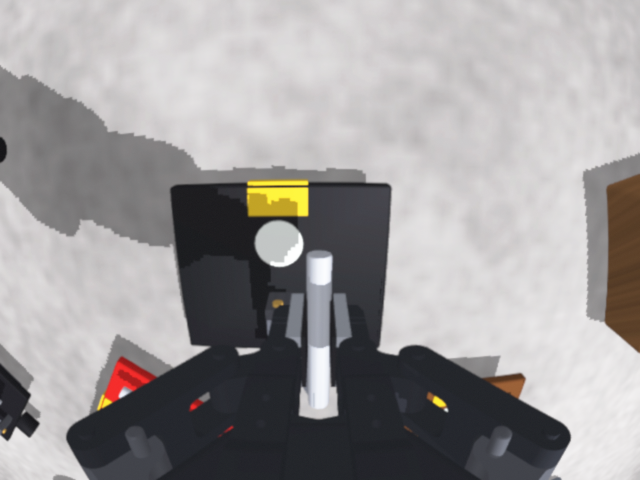

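Run:
```python
from h import *
v=[.468,.3372,-.010]
arc(v,1.3,3.1,10,.0595,Q=quat(v[2]))
import cv2
cv2.imwrite("pics/w4.png",snapshot("wrist"))
```

```text
1.48 5.67 [-3.3  2.  18.4] 0.109
1.66 5.92 [-3.2 -0.7 18.1] 0.1
1.84 6.18 [-1.5 -2.2 11.1] 0.106
2.02 6.44 [-0.3 -2.9  6.3] 0.104
2.2 6.7 [ 1.3 -4.5  4.6] 0.103
2.38 6.96 [ 1.8 -3.5  3.1] 0.103
2.56 7.22 [ 2.5 -5.   3.2] 0.106
2.74 7.47 [ 2.1 -4.7  1.9] 0.105
2.92 7.73 [ 3.  -4.9  0.3] 0.104
3.1 7.99 [ 2.6 -4.2  0. ] 0.105
```

View pics/w4.png

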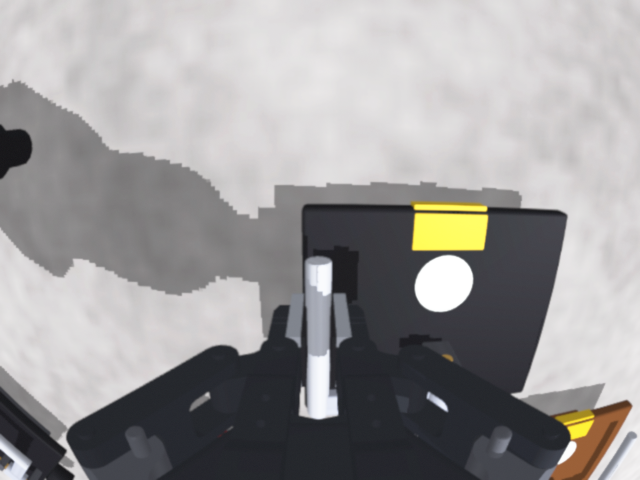

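Run:
```python
from h import *
import cv2
p=np.array(arm.read_tool_pos())
for d in(.002,.004):
    arm.line_to(p-[0,0,d],velocity=.03); print(arm.read_ft_force().round(1),arm.read_tool_pos()[2])
arm.move_gripper(.4)
print(arm.read_ft_force().round(1))
arm.line_to(p+[0,0,.15],velocity=.25)
v=[.6153,-.0144,.7907]
X=world(v,rod(.18))[0]
arm.movep([X[0],X[1],.26],quat(v[2]+np.pi))
p,q=arm.read_tool_pos(),arm.read_eef_rot()
im=snapshot("wrist");cv2.imwrite("pics/w5.png",im);print(arm.read_time(),repr(p),repr(q))
cv2.imwrite("pics/side5.png",snapshot("side"));cv2.imwrite("pics/top5.png",snapshot("top"))
cv2.imwrite("pics/w5c.png",cv2.convertScaleAbs(cv2.resize(im[130:330,200:440],(0,0),fx=3,fy=3,interpolation=cv2.INTER_CUBIC),alpha=1.6))
s=cv2.imread("pics/side5.png")
cv2.imwrite("pics/sa5.png",cv2.convertScaleAbs(cv2.resize(s[140:215,200:300],(0,0),fx=8,fy=8,interpolation=cv2.INTER_CUBIC),alpha=1.6))
```

```text
[ 1.5 -4.6  0.7] 0.11007558272260858
[ 2.  -5.4  2. ] 0.1079929469486894
[ 0.2  0.2 -0.6]
10.9917 array([0.5658714 , 0.01850493, 0.25887541]) array([-0.6515222 , -0.27375117,  0.65287557, -0.27264008])
```

View pics/w5.png

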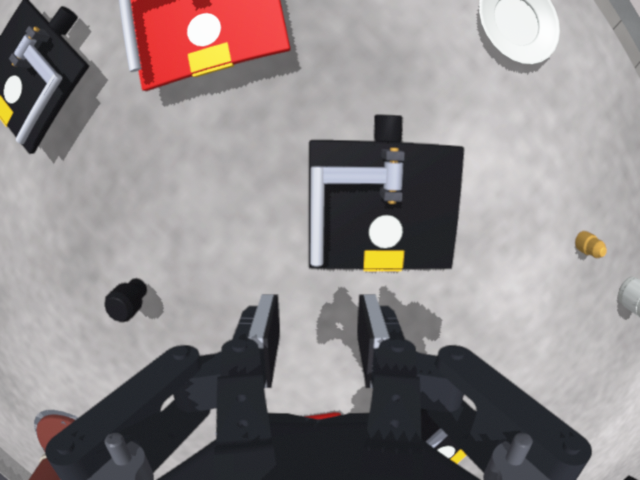

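View pics/w5c.png

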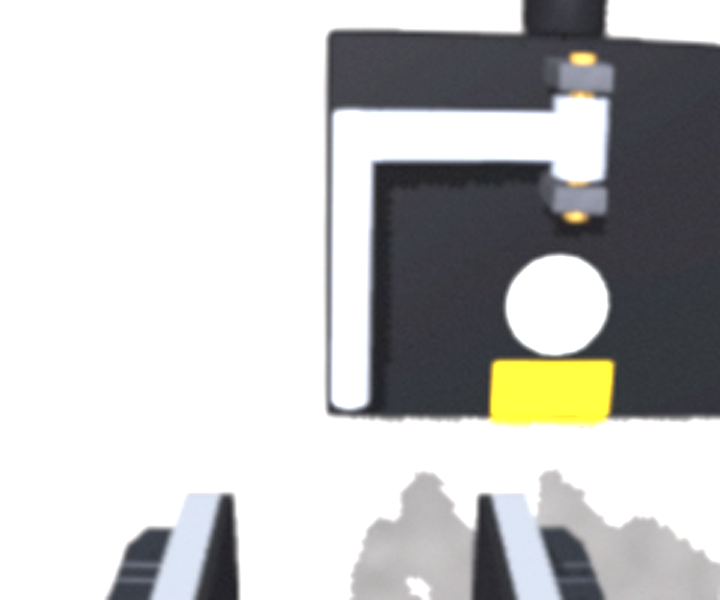

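View pics/sa5.png

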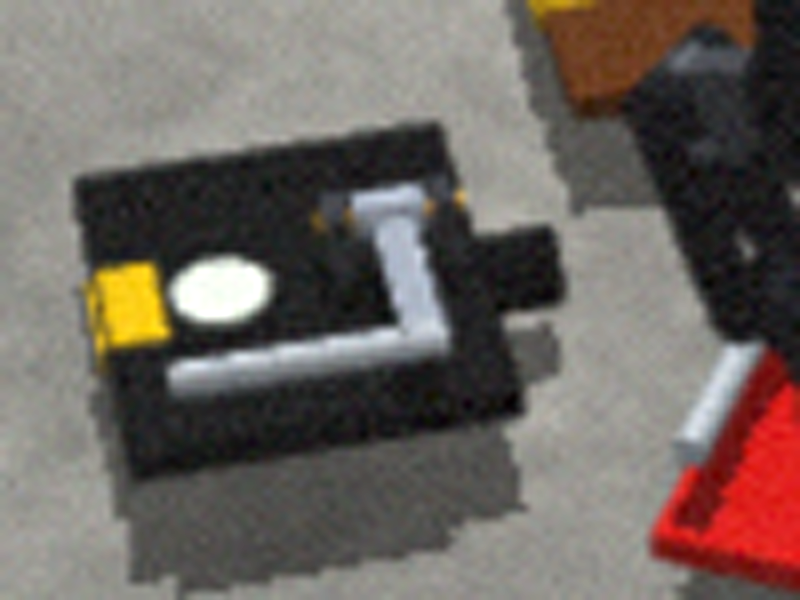

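Run:
```python
from h import *
va=[.468,.3368,-.010]
for q in(2.8,2.9,3.0,3.14): print(q,proj("side",world(va,[rod(q,-.04)])))
p=[0.5658714 , 0.01850493, 0.25887541];q=[-0.6515222 , -0.27375117,  0.65287557, -0.27264008]
P=np.array([[310,140.7],[463,147],[452,269],[309.3,267.8],[350/3+199.7,406/3+129.7]])
for qq in(.1,.18,.25):
    f=lambda v:(projw(np.r_[world(v,C),world(v,[rod(qq,-.04)])],p,q)-P).ravel()
    r=least_squares(f,[.615,-.0145,.79]);print(r.x,r.fun.round(2))
```

```text
2.8 [[220.11889403 178.98627885]]
2.9 [[220.56343286 181.48832608]]
3.0 [[220.97745968 183.86280671]]
3.14 [[221.49762261 186.92468348]]
[ 0.6130693  -0.01346981  0.78475514] [-1.36 -0.29  1.61 -0.27  0.3   0.49 -0.8   1.84  0.5  -1.39]
[ 0.61321761 -0.01312924  0.7814317 ] [-1.3  -0.99  1.67 -0.42 -0.01  0.36 -1.17  1.24  0.96  0.13]
[ 0.6132974  -0.01277395  0.77812844] [-1.31 -1.63  1.66 -0.53 -0.37  0.27 -1.61  0.68  1.64  1.44]
```

Run:
```python
from h import *
import cv2
v=[.614,-.014,.787]
X=world(v,rod(0.17))[0]
Q=quat(v[2]+np.pi)
arm.line_to([X[0],X[1],.1165],velocity=.15,ori=Q); print(arm.read_time(),arm.read_ft_force().round(2),arm.read_tool_pos())
arm.move_gripper(0,20); print(arm.read_time(),arm.read_ft_force().round(2),arm.read_opening(),arm.read_tool_pos(),X)
im=snapshot("wrist");cv2.imwrite("pics/w6.png",im)
```

```text
12.2 [ 0.71 -0.42  0.14] [0.56566558 0.01773768 0.11733529]
12.5333 [-1.93  2.61  1.58] 0.10536742368198607 [0.56443128 0.01898998 0.11674633] [0.56504263 0.01785733 0.05981258]
```

View pics/w6.png

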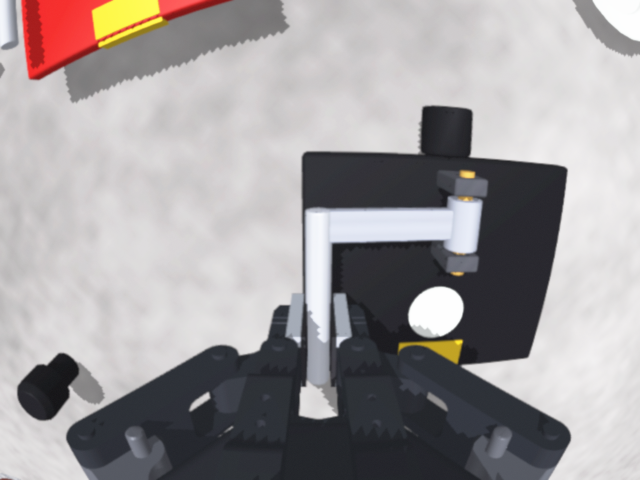

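Run:
```python
from h import *
import cv2
v=[.613,-.0129,.787];Q=quat(v[2]+np.pi)
ok=arc(v,.17,.9,4,.0572,Q=Q) and arc(v,.9,1.6,4,.059,Q=Q)
if ok: ok=arc(v,1.6,3.1,8,.0597,Q=Q)
cv2.imwrite("pics/w7.png",snapshot("wrist"))
```

```text
0.35 12.84 [-1.6  3.   1. ] 0.109
0.54 13.1 [-4.   4.7  2.1] 0.105
0.72 13.36 [-5.6  7.4  4.3] 0.104
0.9 13.62 [-8.3  8.7  9.1] 0.104
1.08 13.88 [-9.   7.5 15.9] 0.102
1.25 14.12 [-8.1  4.6 18.1] 0.105
1.42 14.38 [-3.2  1.7 10.9] 0.108
1.6 14.62 [-0.1  0.1  7.5] 0.107
1.79 14.88 [0.5 0.6 5. ] 0.107
1.98 15.14 [ 1.9 -0.3  4. ] 0.106
2.16 15.4 [1.2 0.1 2.7] 0.102
2.35 15.66 [ 1.4 -1.1  1.6] 0.105
2.54 15.92 [ 1.8 -0.7  1.2] 0.105
2.72 16.18 [1.5 0.2 0.4] 0.107
2.91 16.43 [ 1.4 -0.5  1.5] 0.105
3.1 16.69 [ 2.8 -0.4  0.3] 0.104
```

View pics/w7.png

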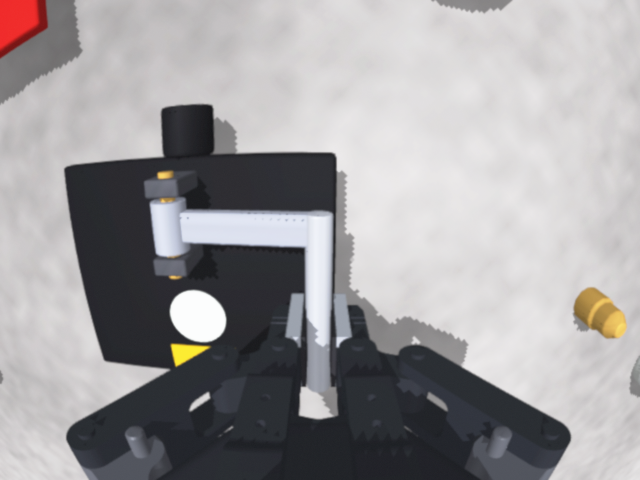

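Run:
```python
from h import *
import cv2
p=np.array(arm.read_tool_pos())
for d in(.002,.004):
    arm.line_to(p-[0,0,d],velocity=.03); print(arm.read_ft_force().round(1),arm.read_tool_pos()[2])
arm.move_gripper(.4)
arm.line_to(p+[0,0,.2],velocity=.25)
arm.move_j([-1.298, 0.615, -0.013, 1.423, 0.008, 1.103, -0.04])
print(arm.read_time(),arm.read_ft_force().round(1))
t,s=snapshot("top"),snapshot("side")
cv2.imwrite("pics/t8.png",t);cv2.imwrite("pics/s8.png",s)
cv2.imwrite("pics/sb8.png",cv2.convertScaleAbs(cv2.resize(s[235:310,295:395],(0,0),fx=8,fy=8,interpolation=cv2.INTER_CUBIC),alpha=1.6))
for q in(2.8,2.95,3.14): print(q,proj("side",world([.614,-.014,.788],[rod(q,-.04)])))
```

```text
[ 2.3 -0.7  1.1] 0.1102787669876972
[ 1.6 -0.9  2.7] 0.10817454719130065
21.4583 [ 0.7  0.5 -0.3]
2.8 [[366.10039459 289.87298249]]
2.95 [[366.89482193 293.37757827]]
3.14 [[366.90609336 297.45227862]]
```

View pics/s8.png

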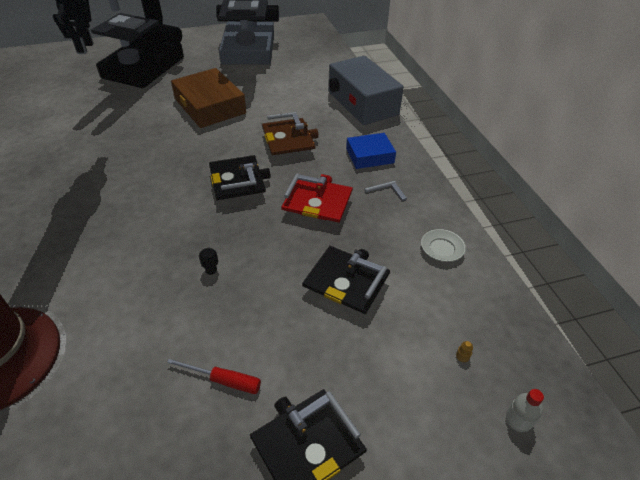

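View pics/sb8.png

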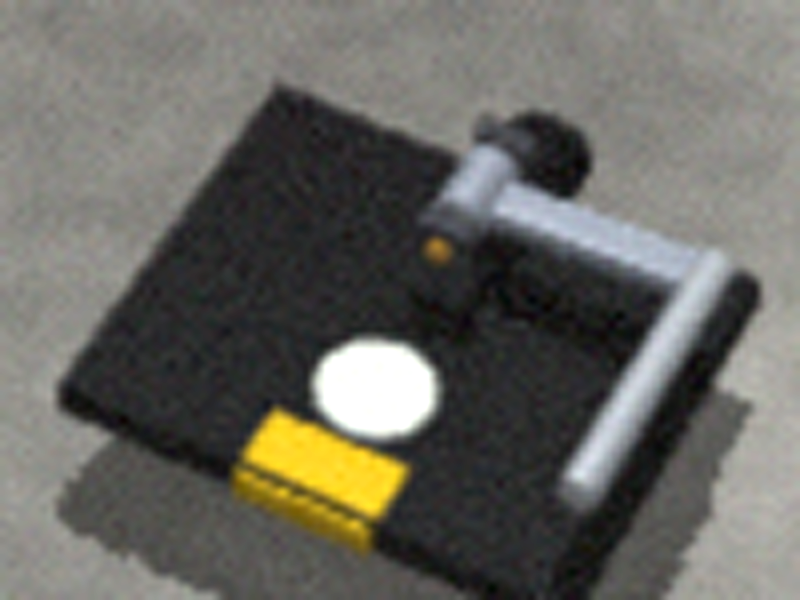

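View pics/t8.png

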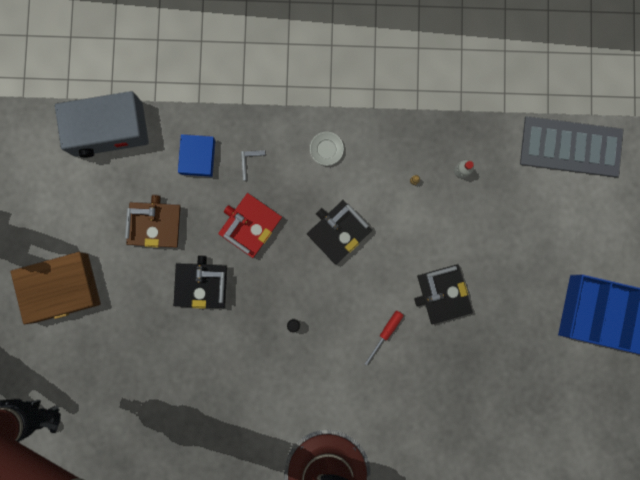

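The B rod tip, at side pixel (367, 296), corresponds to about 3.05 rad. That is too close to the limit for pixel reading, so I'll press both rods down with the shut fingers and read the stop height.

Run:
```python
from h import *
import cv2
arm.move_gripper(0,20)
for n,v,fl in(("a",[.468,.3368,-.010],0),("b",[.613,-.0129,.787],np.pi)):
    X=world(v,rod(3.12))[0]; Q=quat(v[2]+fl)
    arm.movep([X[0],X[1],.22],Q)
    arm.line_to([X[0],X[1],.073+.067],velocity=.15,ori=Q)
    for z in np.arange(.064,.0485,-.002):
        arm.line_to([X[0],X[1],.073+z],velocity=.03); f=arm.read_ft_force(); tz=arm.read_tool_pos()[2]-.073
        print(n,z.round(4),tz.round(4),f.round(1),round(arm.read_time(),1))
        if f[2]>8: break
    arm.line_to([X[0],X[1],.22],velocity=.25)
arm.move_j([-1.298, 0.615, -0.013, 1.423, 0.008, 1.103, -0.04])
print(arm.read_time(),arm.read_ft_force().round(1))
t,s=snapshot("top"),snapshot("side")
cv2.imwrite("pics/t9.png",t);cv2.imwrite("pics/s9.png",s)
g=lambda i,x,y:cv2.convertScaleAbs(cv2.resize(i[y:y+75,x:x+100],(0,0),fx=4,fy=4,interpolation=cv2.INTER_CUBIC),alpha=1.6)
cv2.imwrite("pics/c9.png",np.vstack([np.hstack([g(s,200,140),g(s,295,235)]),np.hstack([g(s,255,385),g(t,390,255)])]))
```

```text
a 0.064 0.0647 [-0.3 -0.1  1.2] 24.5
a 0.062 0.0621 [0.2 0.5 0.2] 24.8
a 0.06 0.0598 [ 0.2  0.2 -0. ] 25.0
a 0.058 0.0578 [-0.1  0.1 -0.4] 25.3
a 0.056 0.0559 [ 0.3 -0.6  0.1] 25.5
a 0.054 0.0546 [-0.2 -0.2  3.9] 25.8
a 0.052 0.0542 [-2.4 -1.5 17. ] 26.0
b 0.064 0.0648 [ 1.2  0.7 -0.2] 28.9
b 0.062 0.062 [-0.2  0.1  0.6] 29.2
b 0.06 0.0598 [0.3 1.4 0.1] 29.4
b 0.058 0.0578 [-1.1  0.4  0.4] 29.7
b 0.056 0.0558 [ 0.1 -0.  -0.5] 29.9
b 0.054 0.0547 [-0.1 -0.1  3.1] 30.2
b 0.052 0.0544 [-3.6  1.4 12.2] 30.4
33.8833 [ 0.6 -0.3  0.1]
```

View pics/c9.png

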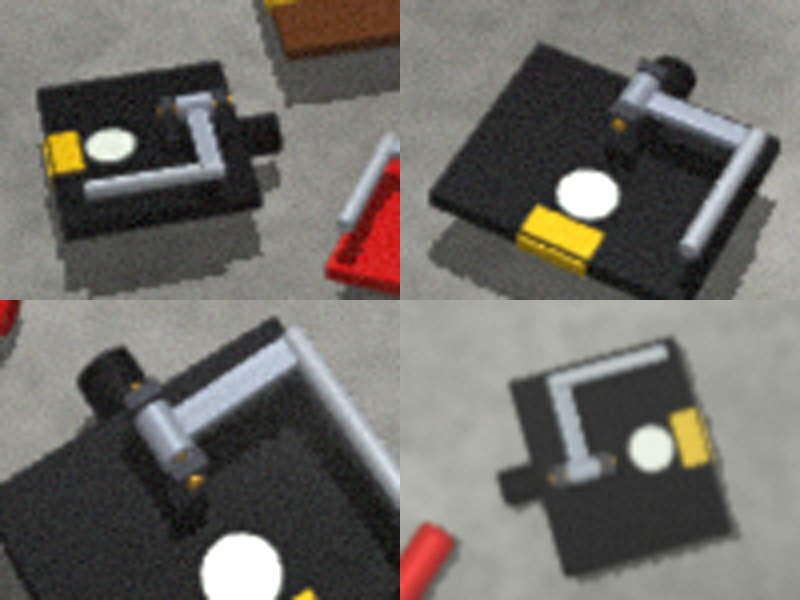

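View pics/t9.png

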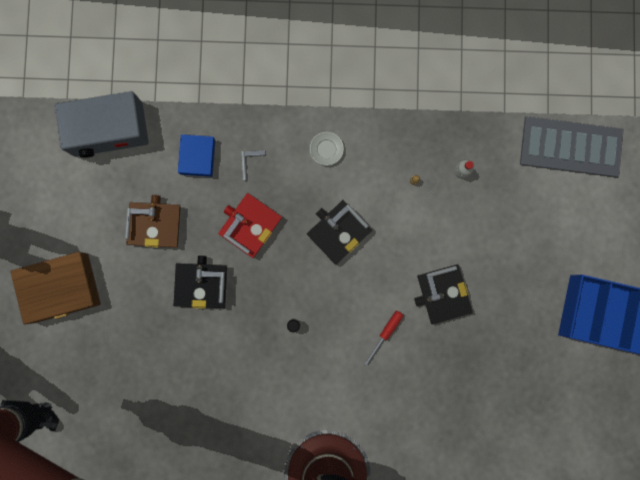

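Both rods stop hard with the rod top at about 54.5 mm, which is the level position. Arm c must also end above 2.95 rad, so I'll measure its angle from the pictures I have.

Run:
```python
import cv2,numpy as np
t=cv2.imread("pics/t9.png");s=cv2.imread("pics/s9.png")
cv2.imwrite("pics/tc.png",cv2.convertScaleAbs(cv2.resize(t[255:330,405:485],(0,0),fx=8,fy=8,interpolation=cv2.INTER_CUBIC),alpha=1.8))
cv2.imwrite("pics/sc.png",cv2.convertScaleAbs(cv2.resize(s[380:480,240:373],(0,0),fx=6,fy=6,interpolation=cv2.INTER_CUBIC),alpha=1.6))
```

```text
(no output)
```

View pics/tc.png

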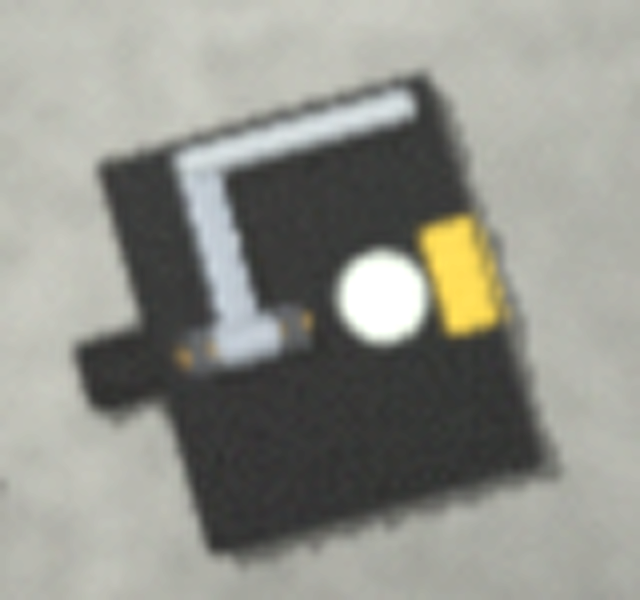

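View pics/sc.png

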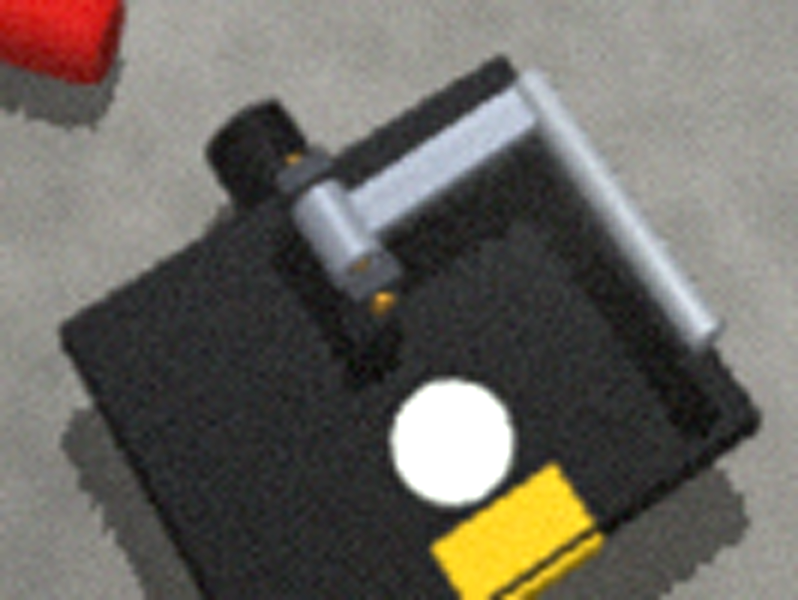

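Run:
```python
from h import *
o=-.44
def fit(T,S,sel,g):
    def f(v):
        X=np.r_[world(v[:3],C),world(v[:3],[rod(v[3],-.04)])]
        return np.r_[(proj("top",X)+v[4:6]-T).ravel(),(proj("side",X[sel])+v[6:8]-S).ravel(),v[4:]]
    r=least_squares(f,g+[0]*4); print(r.x.round(4),r.fun.round(1))
T=np.array([[213,550],[101,165],[428,75],[545,470],[410,103]])/8+o+[405,255]
S=np.array([[65,325],[505,58],[755,412],[708,338]])/6+o+[240,380]
fit(T,S,[0,1,2,4],[.48,-.26,1.8,3.0])
```

```text
[ 0.4635 -0.2864  1.8689  3.0192 -0.0082 -0.6212 -0.2958  0.6238] [-0.   1.3 -0.3 -0.1  0.2 -0.4  0.  -0.3  0.1  0.2 -1.6 -0.2 -0.1 -1.3
  1.7  0.9  0.3  0.  -0.  -0.6 -0.3  0.6]
```

Run:
```python
from station import arm,ticket
print(arm.read_time(),arm.read_dq().round(4),arm.read_ft_force().round(1)); print(ticket.finish_job())
```

```text
33.9833 [-0.003  -0.0003 -0.0062 -0.002  -0.0003 -0.0016 -0.0009] [ 0.3 -0.3  0.5]
the job is handed in; nothing more can be done
None
```

I flipped the two left-lying arms, one on the stage near (0.47, 0.34) and one on the stage near (0.61, -0.01), until both lay down on the right. The third stage, near (0.46, -0.29), was already right-handed, so I left it alone. The job was handed in at 34.0 s of the 61 s, and it reports no verdict.

- **Flipped arms:** I pressed each rod down with the shut fingers. Both hit a hard stop with the rod top at about 54.5 mm, which is the level position. Before that press, the side picture had put the second arm at about 3.05 rad, slightly short of fully down.
- **Third arm:** the camera fit puts it at about 3.02 rad. That is above the 2.95 limit, but it is only an image estimate with residuals of 1–2 pixels, so it is the least certain check.
- **Eyepiece, objective and look-alikes:** they look unmoved in the before and after top and side pictures.
- **Robot:** it is back at its starting pose, touching nothing. The highest wrist force I read was about 19 N.

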